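# Set out the steel cups on their drip mats

## Task

Set out the four plain steel cups on the four round rubber drip mats, each cup standing in the middle of the mat that suits its size: the smallest cup on the smallest mat, and so on up to the largest cup on the largest mat. Keep the cups upright all the time, and leave the mug with the handle and the lidded sugar pot where they stand.

Things in the scene. Friction and masses are not known exactly. Their poses are not given: they have to be found in the camera images.
- cup_a: the smallest plain steel cup: straight round cup without a handle, open at the top, 30 mm across, 44 mm tall, walls 3 mm, about 50 g, loose, standing upright on the counter. Origin at the centre of its underside, z up along its axis.
- cup_b: the second smallest plain steel cup: straight round cup without a handle, open at the top, 40 mm across, 58 mm tall, walls 3 mm, about 80 g, loose, standing upright on the counter. Origin at the centre of its underside, z up along its axis.
- cup_c: the second largest plain steel cup: straight round cup without a handle, open at the top, 50 mm across, 74 mm tall, walls 3 mm, about 120 g, loose, standing upright on the counter. Origin at the centre of its underside, z up along its axis.
- cup_d: the largest plain steel cup: straight round cup without a handle, open at the top, 60 mm across, 90 mm tall, walls 3 mm, about 170 g, loose, standing upright on the counter. Origin at the centre of its underside, z up along its axis.
- mat_a: the smallest drip mat: flat round disc of black rubber lying on the counter, 58 mm across, 6 mm thick, fixed in place. Origin at the centre of its underside (counter level), z up; its top is 6 mm above the origin.
- mat_b: the second smallest drip mat: flat round disc of black rubber lying on the counter, 72 mm across, 6 mm thick, fixed in place. Origin at the centre of its underside (counter level), z up; its top is 6 mm above the origin.
- mat_c: the second largest drip mat: flat round disc of black rubber lying on the counter, 86 mm across, 6 mm thick, fixed in place. Origin at the centre of its underside (counter level), z up; its top is 6 mm above the origin.
- mat_d: the largest drip mat: flat round disc of black rubber lying on the counter, 100 mm across, 6 mm thick, fixed in place. Origin at the centre of its underside (counter level), z up; its top is 6 mm above the origin.
- mug: not to be moved: steel mug, 54 mm across, 70 mm tall, with a wire handle reaching 50 mm from its axis; loose. Origin at the centre of its underside; its +y axis points to the handle.
- sugar_pot: not to be moved: closed steel sugar pot with a lid and a small black knob, 60 mm across, 81 mm tall with the knob; loose. Origin at the centre of its underside.
There are look-alikes about, which are no part of the job. Leave any orange or pink look-alike of the mat_c alone. Leave any orange look-alike of the cup_c alone.

How it is judged (in metres and radians):
At the end, for the whole second after the job is handed in: Each cup stands upright (within about 6 degrees) and still on top of the mat of its own rank in size, its axis within 12 mm of the mat's centre (horizontal distance between cup_a and mat_a below 0.012 m and z of cup_a in the frame of mat_a between 0.003 and 0.01 m and angle between each of cup_a, cup_b, cup_c, cup_d's own z axis and vertical below 0.1 rad and linear speed of each of cup_a, cup_b, cup_c, cup_d below 0.02 m/s and horizontal distance between cup_b and mat_b below 0.012 m and z of cup_b in the frame of mat_b between 0.003 and 0.01 m and horizontal distance between cup_c and mat_c below 0.012 m and z of cup_c in the frame of mat_c between 0.003 and 0.01 m and horizontal distance between cup_d and mat_d below 0.012 m and z of cup_d in the frame of mat_d between 0.003 and 0.01 m); the robot touches nothing.
It fails at once if the mug with the handle is moved by more than 25 mm (distance of mug from where it was at the start of the episode above 0.025 m).
It fails at once if the sugar pot is moved by more than 25 mm (distance of sugar_pot from where it was at the start of the episode above 0.025 m).
It fails at once if a cup is knocked over or tipped by more than 40 degrees (angle between any of cup_a, cup_b, cup_c, cup_d's own z axis and vertical above 0.7 rad).
It also fails if it takes over 96 s, if anything falls off the work surface, if the arm or the gripper's body presses on something with over 40 N, if the wrist force passes 120 N, or if a joint passes its speed limit or range.

## Robot

A 6-joint arm with a two-finger parallel gripper is mounted at the origin on the work surface. World frame = base frame: x ahead of the robot, y to its left, z up, the work surface at z = 0. Lengths are in m, angles in degrees, forces in N, time in s.
With the tool pointing down it reaches from about 0.3 to 0.75 m from the base axis. Payload 8.5 kg.
Tool frame: the origin (TCP) lies midway between the tips of the shut fingers; the grasp point (between the pads) lies 19 mm behind it; z points along the fingers, y is the direction in which the jaws open and shut (so a half turn about z gives the same grasp; the last joint's range is limited). The gripper opens to 85 mm and grips with 20 to 120 N. Pads are 22 mm wide; open, the fingers measure 114 mm over their backs; the gripper's body (76 mm by 85 mm) begins 54 mm behind the grasp point. The pads swing forward as they close: fully open they stand 13 mm farther back than shut.
Start: joints at [62.435, 21.807, 74.336, -0, 83.858, -12.336], TCP at [0.144, 0.531, 0.231] pointing down, gripper open.
Joint ranges: [-178.18, 178.18], [-50.72, 133.34], [12.68, 142.11], [-81.47, 261.47], [9.98, 163.14], [-165.26, 165.26]. Speed limits (degrees/s): [136.94, 136.94, 180, 180, 180, 180].

## Interface

Orientations are given as a 3x3 rotation matrix whose columns are the frame's x, y, z axes.
In Python, from rig import env, viewer, ticket gives the robot as it stands. The module is installed in compiled form; this text tells all that it offers.
- The arm moves only by the shell command python3 -m pendant 'ROWS' [FORCE]. ROWS is JSON, a list of rows, each a list of 3 entries, a list of its own where there are three numbers: the shift along the world's x, y, z in mm, then the turn about the world's z in rad, then the opening, from -1 (shut) to 1 (fully open). A call has 1 to 12 rows; each row shifts and turns the pose as measured when the row begins; what a row does not reach is not made up. A row lasts 1/8 s, in which the tool goes at most 62.5 mm and 10.7 degrees, less where a joint would pass 70% of its speed; a pose out of reach is approached as far as the arm can. A call with a gripper value outside its range is refused whole. The fingers move at their own pace and stop on an object; FORCE is the grip in N (left out, the last holds). Time passes only in rows, so rows that do not move let the fingers close. It gives the time, the measured TCP pose, the force and the opening at its end, in the units of the state.
- env.observe(): the state, without advancing time (a new reading comes with each control period).
- viewer.get_image(name): name is "scene" or "top"; returns (picture, depth): 400x640x3 uint8, red, green, blue; 400x640 float32, m along the optical axis (not along the pixel's ray), 0 where there is no reading.
- viewer.camera_params(name): a dict with "fx", "fy", "cx", "cy" (pixels), "D" ([k1, k2, p1, p2, k3] as OpenCV has them; the pictures are not rectified), "rvec" (rotation vector, rad) and "tvec" (3), from world to camera coordinates, as OpenCV has them. Camera axes: x right, y down, z forward; pixel columns grow to the right and rows downward; lengths in m; the calibration is good to about 2 mm. A picture is of the moment at which its call begins. camera_params takes no time and is no camera call.
- ticket.close_job(): hands the job in, once; it reports no verdict.
The state is a dict: "time_s": time; "q": joint angles; "qvel": joint speeds; "joint_efforts": joint torques, N m; "position": TCP position; "tool_rot": TCP orientation; "ft_force": force on the tool from outside, world axes, zero at the start; "wrist_torque": the same for the moment, N m; "grip_width": finger opening in m.
Only numpy, scipy, OpenCV 4.12 (cv2) and the standard library are available. Lean on these libraries where they do the work, as an engineer would, in place of code of your own. Each camera call takes 0.05 s, during which the arm holds its last target. There are 200 camera calls.

## Working session

There is one attempt and no reset: what is moved stays moved. The work goes in short steps, Python scripts to look and compute and a shell command to move; the robot and the scene stay as the last step left them, time stands still between calls to the robot, and variables do not carry over. Pictures are saved under pics/ and viewed, about 12 in all and at most 16, crops included, and the job is handed in when it is done.

```bash
mkdir -p pics
cat > h.py <<'E'
import numpy as np, cv2
from rig import env, viewer, ticket
def shot(n,name):
    im,d=viewer.get_image(n); cv2.imwrite(f'pics/{name}.png',im[...,::-1]); np.save(f'pics/{name}.npy',d); return im,d
def cam(n):
    p=viewer.camera_params(n); K=np.array([[p['fx'],0,p['cx']],[0,p['fy'],p['cy']],[0,0,1.]])
    R=cv2.Rodrigues(np.array(p['rvec'],float))[0]; t=np.array(p['tvec'],float).ravel()
    return K,np.array(p['D'],float),R,t
def rays(n,uv):
    K,D,R,t=cam(n); u=cv2.undistortPoints(np.array(uv,float).reshape(-1,1,2),K,D).reshape(-1,2)
    return -R.T@t,(np.c_[u,np.ones(len(u))])@R, 
def plane(n,uv,z):
    c,r=rays(n,uv); return c+r*((z-c[2])/r[:,2])[:,None]
def pts(n,d):
    c,r=rays(n,np.stack(np.meshgrid(np.arange(640),np.arange(400)),-1)); return (c+r*d.reshape(-1,1)).reshape(400,640,3)
E
python3 - <<'E'
from h import *
shot('top','t0');shot('scene','s0')
for n in('top','scene'):
    K,D,R,t=cam(n);print(n,K[0,0],D,-R.T@t,R[2])
s=env.observe();print(s['position'],s['tool_rot'],s['grip_width'],s['time_s'])
E
```

```text
top 369.37788551129745 [0.028005 0.       0.       0.       0.      ] [ 0.3260556  -0.07752616  1.19300991] [ 0.09399739  0.0177149  -0.99541482]
scene 370.18589711017415 [0.00727788 0.         0.         0.         0.        ] [1.05839316 0.31245627 0.74675112] [-0.59871368 -0.37280191 -0.70891514]
[0.14436614 0.5304482  0.23077829] [[-9.64878135e-01  2.62697263e-01 -5.75853963e-04]
 [ 2.62697773e-01  9.64877481e-01 -1.15223159e-03]
 [ 2.52940435e-04 -1.26303862e-03 -9.99999170e-01]] 0.08538215460994382 0.1
```

View pics/t0.png

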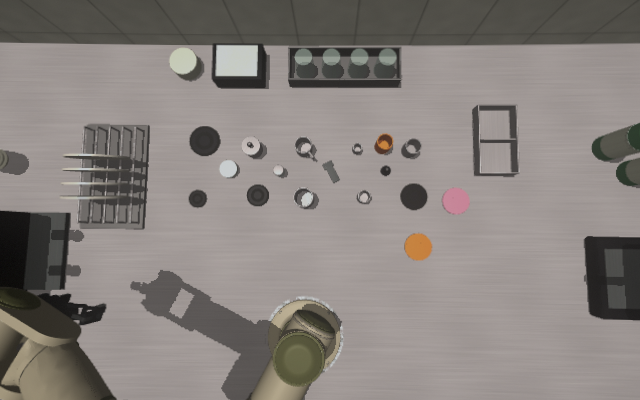

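View pics/s0.png

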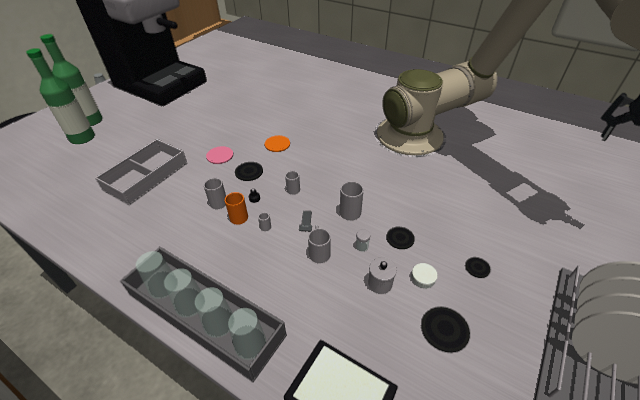

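Top view: dark mats at (204,140), (413,196), (258,195) and (198,199). Grey cups are at (305,198), (412,148), (364,197) and (357,148). A grey vessel at (304,147) has something sticking out, so it is probably the mug. The sugar pot is at (251,147). Next I'll enlarge and measure.

Run:
```python
from h import *
im=cv2.imread('pics/t0.png');c=im[120:220,180:480]
a=cv2.resize(c,None,fx=2.66,fy=2.66,interpolation=3)
s=cv2.imread('pics/s0.png')[130:310,190:450];b=cv2.resize(s,None,fx=1.8,fy=1.8,interpolation=3)
o=np.zeros((a.shape[0]+b.shape[0],800,3),np.uint8);o[:a.shape[0],:a.shape[1]]=a[:,:800];o[a.shape[0]:,:b.shape[1]]=b;cv2.imwrite('pics/crop0.png',o)
P=pts('top',np.load('pics/t0.npy'));g=cv2.cvtColor(im,cv2.COLOR_BGR2GRAY)
# mats: dark & low
hsv=cv2.cvtColor(im,cv2.COLOR_BGR2HSV)
m=((g<75)&(P[...,2]<.02)).astype(np.uint8);m[:120]=0;m[225:]=0;m[:,:170]=0;m[:,470:]=0
n,l,st,ce=cv2.connectedComponentsWithStats(m)
for i in range(1,n):
    if st[i,4]>60:
        q=P[l==i]; x=plane('top',[ce[i]],.006)[0]; e=np.sqrt(4*st[i,4]/np.pi)
        hull=cv2.contourArea(cv2.convexHull(np.argwhere(l==i)[:,::-1].astype(np.int32)))
        print('mat',ce[i].round(1),st[i],x.round(4),'z',np.median(q[:,2]).round(4),'ext',np.ptp(q[:,0]).round(3),np.ptp(q[:,1]).round(3))
for nm in('top','scene'):
    P=pts(nm,np.load(f'pics/{nm[0]}0.npy'))
    m=((P[...,2]>.02)&(P[...,2]<.12)&(P[...,0]>.3)&(P[...,0]<.7)&(abs(P[...,1])<.5)).astype(np.uint8)
    n,l,st,ce=cv2.connectedComponentsWithStats(m)
    for i in range(1,n):
        if st[i,4]>15:
            q=P[l==i];zt=np.percentile(q[:,2],97);r=q[q[:,2]>zt-.006]
            print(nm,ce[i].round(),st[i,4],'ztop',zt.round(3),'rimctr',((r.min(0)+r.max(0))/2)[:2].round(4),'ext',np.ptp(r[:,0]).round(3),np.ptp(r[:,1]).round(3))
```

```text
mat [204.4 140.7] [190 127  30  29 680] [0.6169 0.3366 0.006 ] z 0.0066 ext 0.095 0.097
mat [257.5 195. ] [247 185  22  21 365] [0.4391 0.1574 0.006 ] z 0.0065 ext 0.065 0.069
mat [413.5 196.3] [401 184  26  26 529] [ 0.4392 -0.3452  0.006 ] z 0.0061 ext 0.081 0.081
mat [197.3 198.4] [189 190  18  17 229] [0.4267 0.3522 0.006 ] z 0.0065 ext 0.052 0.054
top [384. 142.] 185 ztop 0.077 rimctr [ 0.6042 -0.2433] ext 0.048 0.046
top [251. 146.] 327 ztop 0.079 rimctr [0.5896 0.1733] ext 0.013 0.012
top [304. 146.] 183 ztop 0.072 rimctr [0.5933 0.0093] ext 0.052 0.053
top [411. 147.] 203 ztop 0.075 rimctr [ 0.5896 -0.3304] ext 0.047 0.049
top [357. 147.] 54 ztop 0.047 rimctr [ 0.5919 -0.161 ] ext 0.029 0.025
top [228. 168.] 213 ztop 0.027 rimctr [0.5242 0.2528] ext 0.052 0.056
top [278. 170.] 99 ztop 0.053 rimctr [0.5161 0.0882] ext 0.029 0.029
top [386. 169.] 23 ztop 0.039 rimctr [ 0.5237 -0.2536] ext 0.01 0.013
top [303. 196.] 148 ztop 0.093 rimctr [0.4281 0.0054] ext 0.058 0.057
top [364. 195.] 74 ztop 0.061 rimctr [ 0.4369 -0.1817] ext 0.037 0.037
scene [292. 180.] 238 ztop 0.059 rimctr [ 0.4383 -0.1815] ext 0.04 0.039
scene [225. 198.] 935 ztop 0.075 rimctr [ 0.5991 -0.2888] ext 0.061 0.136
scene [351. 198.] 701 ztop 0.091 rimctr [0.4301 0.0035] ext 0.061 0.059
scene [253. 192.] 39 ztop 0.036 rimctr [ 0.5266 -0.2545] ext 0.015 0.015
scene [264. 219.] 149 ztop 0.046 rimctr [ 0.5941 -0.162 ] ext 0.03 0.029
scene [319. 243.] 588 ztop 0.071 rimctr [0.595  0.0084] ext 0.052 0.052
scene [362. 238.] 209 ztop 0.052 rimctr [0.5185 0.0864] ext 0.032 0.033
scene [382. 273.] 715 ztop 0.079 rimctr [0.5922 0.1718] ext 0.015 0.014
scene [424. 273.] 413 ztop 0.025 rimctr [0.527  0.2508] ext 0.059 0.056
```

View pics/crop0.png

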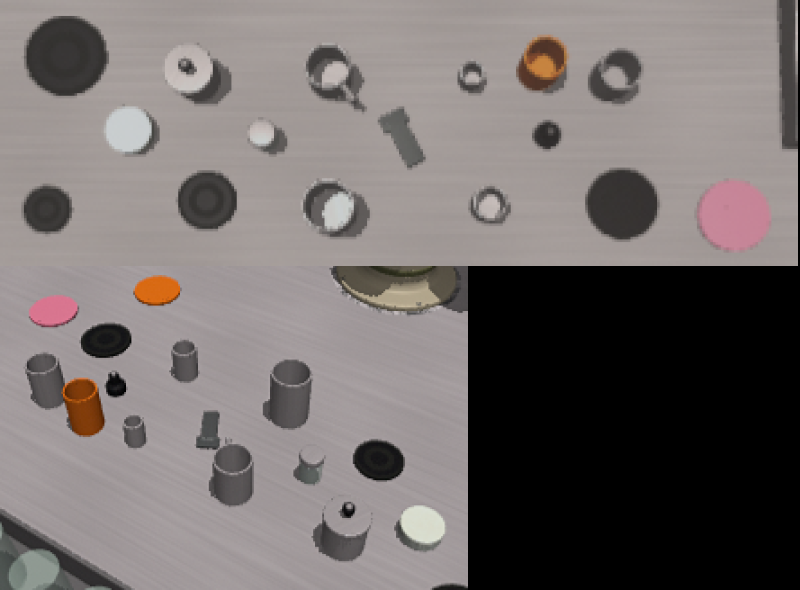

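Identification:
- **Cups:** d (305,198) with 93 mm top, c (412,148) with 75 mm top, b (364,197) with 61 mm top, a (357,148) with 47 mm top.
- **Mug:** (304,147) has the handle and a 72 mm top, so it is not cup_c. The orange cup at (384,145) is a decoy.
- **Mats (dark):** d (204,140), c (413,196), b (258,195), a (198,199). The measured sizes of 96, 81, 67 and 53 mm match these ranks. The pink and orange discs are decoys.

The crop confirms this. I'll use jaws along world x everywhere, because the orange cup is close to cups a and c in y.

```bash
python3 -m pendant '[[[25,-50,0],-0.18,1],[[26,-50,0],-0.18,1],[[26,-50,0],-0.18,1],[[26,-50,0],-0.18,1],[[26,-50,0],-0.18,1],[[26,-50,0],-0.18,1],[[26,-50,0],-0.18,1],[[26,-50,0],0,1],[[26,-50,0],0,1],[[26,-50,0],0,1]]' 35
cat > w.py <<'E'
import sys;from h import *
s=env.observe();R=s['tool_rot'];p=np.array(s['position'])
t=np.array([float(v) for v in sys.argv[1:4]]) if len(sys.argv)>3 else p
print('t',s['time_s'],'p',p.round(4),'yaw',np.arctan2(R[1][1],R[0][1]).round(3),'grip',round(s['grip_width'],4),'F',np.round(s['ft_force'],1),'togo mm',((t-p)*1000).round(1))
E
python3 - <<'E'
from h import *
# scene check of mats
im=cv2.imread('pics/s0.png');P=pts('scene',np.load('pics/s0.npy'));g=cv2.cvtColor(im,cv2.COLOR_BGR2GRAY)
for k,x,y,r in(('d',.617,.337,.05),('c',.439,-.345,.043),('b',.439,.157,.036),('a',.427,.352,.029)):
    m=((g<70)&(np.hypot(P[...,0]-x,P[...,1]-y)<r+.02)).astype(np.uint8)
    c=max(cv2.findContours(m,0,1)[0],key=cv2.contourArea);q=plane('scene',c.reshape(-1,2),.006)
    A=np.c_[2*q[:,:2],np.ones(len(q))];s=np.linalg.lstsq(A,(q[:,:2]**2).sum(1),rcond=None)[0];print(k,s[:2].round(4),'diam',2*np.sqrt(s[2]+s[0]**2+s[1]**2).round(4))
q=P[(P[...,2]>.07)&(P[...,2]<.08)&(np.hypot(P[...,0]-.5915,P[...,1]+.33)<.036)];print('cup_c',((q.min(0)+q.max(0))/2).round(4),np.ptp(q,0).round(3))
E
python3 w.py .4292 .0045 .231
```

```text
time_s: 1.35
position: [0.4061, 0.016, 0.2287]
tool_rot: [[-0.008, 1.0, -0.003], [1.0, 0.008, 0.0], [0.001, -0.003, -1.0]]
ft_force: [0.4, 1.0, -0.8]
grip_width: 0.0856
d [0.6218 0.3364] diam 0.0974
c [ 0.445  -0.3438] diam 0.084
b [0.4448 0.1572] diam 0.07
a [0.432  0.3516] diam 0.0558
cup_c [ 0.5934 -0.3316  0.0732] [0.05  0.051 0.006]
t 1.35 p [0.4061 0.016  0.2287] yaw 0.008 grip 0.0856 F [ 0.4  1.  -0.8] togo mm [ 23.1 -11.5   2.3]
```

```bash
python3 -m pendant '[[[23,-11,0],0,1],[[1,0,-20],0,1],[[0,0,-30],0,1]]'; python3 w.py .4292 .0045 .046
```

```text
time_s: 1.72
position: [0.4329, 0.0002, 0.178]
tool_rot: [[-0.001, 1.0, -0.0], [1.0, 0.001, -0.001], [-0.001, -0.0, -1.0]]
ft_force: [1.1, -0.7, -1.6]
grip_width: 0.0855
t 1.725 p [4.329e-01 2.000e-04 1.780e-01] yaw 0.001 grip 0.0855 F [ 1.1 -0.7 -1.6] togo mm [  -3.7    4.3 -132. ]
```

```bash
python3 -m pendant '[[[-3,4,-10],0,1],[[0,0,-20],0,1],[[0,0,-25],0,1],[[0,0,-25],0,1],[[0,0,-25],0,1],[[0,0,-20],0,1],[[0,0,-8],0,1],[[0,0,0],0,1]]'; python3 w.py .4292 .0045 .046
```

```text
time_s: 2.72
position: [0.4298, 0.0062, 0.0432]
tool_rot: [[-0.003, 1.0, 0.002], [1.0, 0.003, -0.001], [-0.001, 0.002, -1.0]]
ft_force: [0.2, -0.5, 0.5]
grip_width: 0.0854
t 2.725 p [0.4298 0.0062 0.0432] yaw 0.003 grip 0.0854 F [ 0.2 -0.5  0.5] togo mm [-0.6 -1.7  2.8]
```

Good. Now close and lift.

```bash
python3 -m pendant '[[[0,-1,0],0,-1],[[0,0,0],0,-1],[[0,0,0],0,-1],[[0,0,0],0,-1],[[0,0,0],0,-1],[[0,0,0],0,-1],[[0,0,0],0,-1],[[0,0,0],0,-1]]' 40; python3 w.py; python3 -m pendant '[[[0,0,10],0,-1],[[0,0,25],0,-1],[[0,0,35],0,-1],[[0,0,35],0,-1],[[0,0,30],0,-1],[[0,0,0],0,-1]]'; python3 w.py .6195 .3365 .18
```

```text
time_s: 3.72
position: [0.4307, 0.005, 0.0453]
tool_rot: [[-0.003, 1.0, 0.005], [1.0, 0.003, -0.002], [-0.002, 0.005, -1.0]]
ft_force: [-0.1, 1.1, -1.1]
grip_width: 0.06
t 3.725 p [0.4307 0.005  0.0453] yaw 0.003 grip 0.06 F [-0.1  1.1 -1.1] togo mm [0. 0. 0.]
time_s: 4.47
position: [0.4297, 0.0053, 0.1873]
tool_rot: [[-0.003, 1.0, 0.006], [1.0, 0.003, -0.002], [-0.002, 0.006, -1.0]]
ft_force: [0.1, 0.6, -1.9]
grip_width: 0.0601
t 4.475 p [0.4297 0.0053 0.1873] yaw 0.003 grip 0.0601 F [ 0.1  0.6 -1.9] togo mm [189.8 331.2  -7.3]
```

Gripped at 60.0 mm, which is the width of cup_d. Moving to mat_d.

```bash
python3 -m pendant '[[[10,18,0],0,-1],[[20,36,0],0,-1],[[22,38,0],0,-1],[[22,38,0],0,-1],[[22,38,0],0,-1],[[22,38,0],0,-1],[[22,38,0],0,-1],[[20,35,0],0,-1],[[16,26,0],0,-1],[[8,14,0],0,-1],[[0,0,0],0,-1]]'; python3 w.py .6195 .3365 .0525
```

```text
time_s: 5.85
position: [0.6127, 0.3345, 0.1719]
tool_rot: [[-0.001, 1.0, -0.016], [1.0, 0.001, -0.007], [-0.007, -0.016, -1.0]]
ft_force: [0.1, -0.4, -0.5]
grip_width: 0.0601
t 5.85 p [0.6127 0.3345 0.1719] yaw 0.001 grip 0.0601 F [ 0.1 -0.4 -0.5] togo mm [   6.8    2.  -119.4]
```

```bash
python3 -m pendant '[[[7,2,-10],0,-1],[[0,0,-20],0,-1],[[0,0,-25],0,-1],[[0,0,-25],0,-1],[[0,0,-20],0,-1],[[0,0,-8],0,-1],[[0,0,0],0,-1]]'; python3 w.py .6195 .3365 .0515
```

```text
time_s: 6.72
position: [0.6191, 0.331, 0.0557]
tool_rot: [[0.003, 1.0, -0.022], [1.0, -0.004, -0.01], [-0.01, -0.022, -1.0]]
ft_force: [-0.6, -0.7, -0.4]
grip_width: 0.06
t 6.725 p [0.6191 0.331  0.0557] yaw -0.004 grip 0.06 F [-0.6 -0.7 -0.4] togo mm [ 0.4  5.5 -4.2]
```

```bash
python3 -m pendant '[[[0,5,0],0,-1],[[0,0,-2],0,-1],[[0,0,-2],0,-1],[[0,0,0],0,-1]]'; python3 w.py .6195 .3365 .0515
```

```text
time_s: 7.22
position: [0.62, 0.3366, 0.0538]
tool_rot: [[0.003, 1.0, -0.018], [1.0, -0.004, -0.009], [-0.009, -0.018, -1.0]]
ft_force: [0.1, -0.2, -0.8]
grip_width: 0.06
t 7.225 p [0.62   0.3366 0.0538] yaw -0.004 grip 0.06 F [ 0.1 -0.2 -0.8] togo mm [-0.5 -0.1 -2.3]
```

```bash
python3 -m pendant '[[[0,0,-2],0,-1],[[0,0,-2],0,-1],[[0,0,0],0,-1]]'; python3 w.py .6195 .3365 .0515
```

```text
time_s: 7.6
position: [0.6202, 0.3367, 0.0514]
tool_rot: [[0.003, 1.0, -0.017], [1.0, -0.004, -0.008], [-0.008, -0.017, -1.0]]
ft_force: [-0.4, 0.8, -1.2]
grip_width: 0.06
t 7.6 p [0.6202 0.3367 0.0514] yaw -0.004 grip 0.06 F [-0.4  0.8 -1.2] togo mm [-0.7 -0.2  0.1]
```

```bash
python3 -m pendant '[[[0,0,0],0,-0.2],[[0,0,0],0,0.5],[[0,0,0],0,1],[[0,0,0],0,1],[[0,0,0],0,1],[[0,0,0],0,1]]'; python3 w.py;  python3 -m pendant '[[[0,0,10],0,1],[[0,0,25],0,1],[[0,0,35],0,1],[[0,0,35],0,1],[[0,0,30],0,1],[[0,0,0],0,1]]'; python3 w.py .4378 -.1815 .19
```

```text
time_s: 8.35
position: [0.6203, 0.3366, 0.0512]
tool_rot: [[0.004, 1.0, -0.017], [1.0, -0.004, -0.008], [-0.008, -0.017, -1.0]]
ft_force: [0.2, 1.0, 0.2]
grip_width: 0.0851
t 8.35 p [0.6203 0.3366 0.0512] yaw -0.004 grip 0.0851 F [0.2 1.  0.2] togo mm [0. 0. 0.]
time_s: 9.1
position: [0.62, 0.3365, 0.1942]
tool_rot: [[0.003, 1.0, -0.014], [1.0, -0.004, -0.007], [-0.007, -0.014, -1.0]]
ft_force: [0.3, 0.6, -0.9]
grip_width: 0.0849
t 9.1 p [0.62   0.3365 0.1942] yaw -0.004 grip 0.0849 F [ 0.3  0.6 -0.9] togo mm [-182.2 -518.    -4.2]
```

```bash
python3 -m pendant '[[[-8,-22,0],0,1],[[-16,-45,0],0,1],[[-18,-52,0],0,1],[[-18,-52,0],0,1],[[-18,-52,0],0,1],[[-18,-52,0],0,1],[[-18,-52,0],0,1],[[-18,-52,0],0,1],[[-18,-52,0],0,1],[[-18,-48,0],0,1],[[-11,-32,0],0,1],[[0,0,0],0,1]]'; python3 w.py .4378 -.1815 .028
python3 - <<'E'
from h import *
shot('top','t1');shot('scene','s1')
for nm in('top','scene'):
    P=pts(nm,np.load(f'pics/{nm[0]}1.npy'))
    for k,x,y,z in(('d',.6195,.3365,.096),('mug',.594,.009,.07),('pot',.59,.172,.081)):
        q=P[(abs(P[...,2]-z)<.006)&(np.hypot(P[...,0]-x,P[...,1]-y)<.05)]
        if len(q):print(nm,k,len(q),((q.min(0)+q.max(0))/2).round(4),np.ptp(q,0).round(3))
a=cv2.imread('pics/t1.png')[120:220,170:420];b=cv2.imread('pics/s1.png')[180:380,340:540]
cv2.imwrite('pics/crop1.png',np.vstack([cv2.resize(a,(750,300)),np.hstack([cv2.resize(b,(300,300)),np.zeros((300,450,3),np.uint8)])]))
E
```

```text
time_s: 10.6
position: [0.4279, -0.188, 0.1848]
tool_rot: [[0.003, 1.0, -0.026], [1.0, -0.003, -0.005], [-0.005, -0.026, -1.0]]
ft_force: [0.5, 0.3, -0.2]
grip_width: 0.0853
t 10.6 p [ 0.4279 -0.188   0.1848] yaw -0.003 grip 0.0853 F [ 0.5  0.3 -0.2] togo mm [   9.9    6.5 -156.8]
top d 82 [0.6178 0.3354 0.0953] [0.059 0.06  0.01 ]
top mug 60 [0.5935 0.0094 0.0689] [0.051 0.053 0.01 ]
top pot 15 [0.5901 0.1731 0.0797] [0.013 0.012 0.008]
scene d 233 [0.621  0.3341 0.0947] [0.06  0.059 0.009]
scene mug 137 [0.5956 0.0086 0.069 ] [0.053 0.053 0.01 ]
scene pot 32 [0.5927 0.172  0.0787] [0.014 0.014 0.007]
```

View pics/crop1.png

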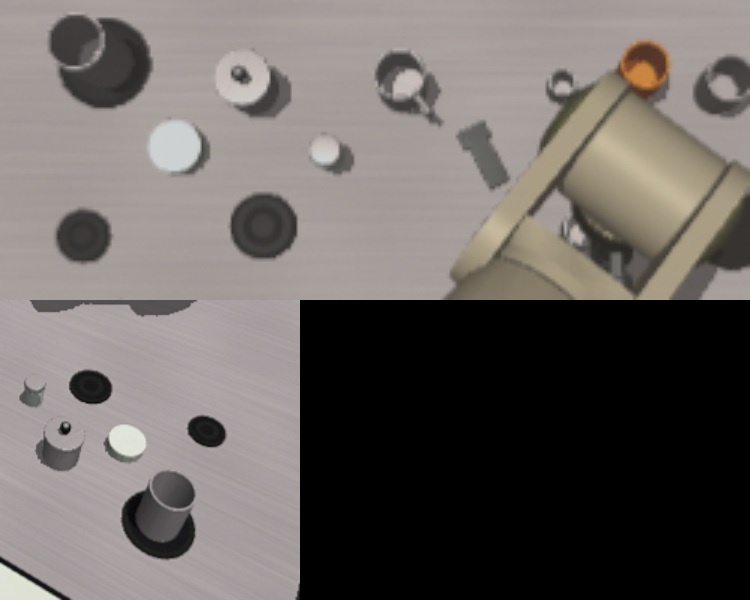

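Cup_d stands upright at about (0.619,0.335), within 2 mm of its mat centre. The mug and pot have not moved. Now descending on cup_b.

```bash
python3 -m pendant '[[[10,6,0],0,1],[[0,0,-15],0,1],[[0,0,-25],0,1],[[0,0,-25],0,1],[[0,0,-20],0,1],[[0,0,-10],0,1],[[0,0,0],0,1]]'; python3 w.py .4378 -.1815 .027
```

```text
time_s: 11.58
position: [0.4442, -0.1714, 0.0872]
tool_rot: [[-0.012, 1.0, -0.024], [1.0, 0.012, -0.005], [-0.005, -0.024, -1.0]]
ft_force: [0.7, -0.0, 0.5]
grip_width: 0.0854
t 11.575 p [ 0.4442 -0.1714  0.0872] yaw 0.012 grip 0.0854 F [ 0.7 -0.   0.5] togo mm [ -6.4 -10.1 -60.2]
```

```bash
python3 -m pendant '[[[0,0,-12],0,1],[[0,0,-20],0,1],[[0,0,-15],0,1],[[0,0,-8],0,1],[[0,0,0],0,1]]'; python3 w.py .4378 -.1815 .027
```

```text
time_s: 12.2
position: [0.4458, -0.1715, 0.0313]
tool_rot: [[-0.012, 1.0, -0.02], [1.0, 0.012, -0.008], [-0.008, -0.02, -1.0]]
ft_force: [-0.4, 0.1, 0.3]
grip_width: 0.0854
t 12.2 p [ 0.4458 -0.1715  0.0313] yaw 0.012 grip 0.0854 F [-0.4  0.1  0.3] togo mm [ -8.  -10.   -4.3]
```

```bash
python3 -m pendant '[[[-4,-5,-2],0,1],[[-4,-5,-2],0,1],[[0,0,0],0,1]]'; python3 w.py .4378 -.1815 .027
```

```text
time_s: 12.58
position: [0.4377, -0.1827, 0.0281]
tool_rot: [[-0.012, 1.0, -0.018], [1.0, 0.012, -0.009], [-0.009, -0.018, -1.0]]
ft_force: [-0.5, 0.6, -0.2]
grip_width: 0.0853
t 12.575 p [ 0.4377 -0.1827  0.0281] yaw 0.012 grip 0.0853 F [-0.5  0.6 -0.2] togo mm [ 0.1  1.2 -1.1]
```

```bash
python3 -m pendant '[[[0,1,0],0,-1],[[0,0,0],0,-1],[[0,0,0],0,-1],[[0,0,0],0,-1],[[0,0,0],0,-1],[[0,0,0],0,-1],[[0,0,0],0,-1],[[0,0,0],0,-1]]' 40; python3 w.py; python3 -m pendant '[[[0,0,10],0,-1],[[0,0,25],0,-1],[[0,0,35],0,-1],[[0,0,35],0,-1],[[0,0,30],0,-1],[[0,0,15],0,-1],[[0,0,0],0,-1],[[0,0,0],0,-1]]'; python3 w.py .442 .157 .18
```

```text
time_s: 13.58
position: [0.438, -0.1818, 0.0287]
tool_rot: [[-0.012, 1.0, -0.017], [1.0, 0.012, -0.01], [-0.01, -0.017, -1.0]]
ft_force: [-0.6, -0.3, 0.8]
grip_width: 0.0391
t 13.575 p [ 0.438  -0.1818  0.0287] yaw 0.012 grip 0.0391 F [-0.6 -0.3  0.8] togo mm [0. 0. 0.]
time_s: 14.58
position: [0.4365, -0.1804, 0.1858]
tool_rot: [[-0.012, 1.0, -0.017], [1.0, 0.012, -0.009], [-0.009, -0.017, -1.0]]
ft_force: [-0.6, 0.3, -0.7]
grip_width: 0.0389
t 14.575 p [ 0.4365 -0.1804  0.1858] yaw 0.012 grip 0.0389 F [-0.6  0.3 -0.7] togo mm [  5.5 337.4  -5.8]
```

Gripped at 39 mm, which fits the 40 mm cup. Moving to mat_b.

```bash
python3 -m pendant '[[[0,20,0],0,-1],[[0,40,0],0,-1],[[1,45,0],0,-1],[[1,45,0],0,-1],[[1,45,0],0,-1],[[1,45,0],0,-1],[[1,40,0],0,-1],[[0,30,0],0,-1],[[0,15,0],0,-1],[[0,0,0],0,-1],[[0,0,0],0,-1]]'; python3 w.py .442 .157 .0347
```

```text
time_s: 15.95
position: [0.4323, 0.1629, 0.179]
tool_rot: [[-0.015, 0.999, -0.033], [1.0, 0.015, -0.005], [-0.004, -0.033, -0.999]]
ft_force: [-0.6, -0.6, -1.1]
grip_width: 0.0388
t 15.95 p [0.4323 0.1629 0.179 ] yaw 0.015 grip 0.0388 F [-0.6 -0.6 -1.1] togo mm [   9.7   -5.9 -144.3]
```

```bash
python3 -m pendant '[[[5,-3,0],0,-1],[[5,-3,0],0,-1],[[0,0,-15],0,-1],[[0,0,-25],0,-1],[[0,0,-25],0,-1],[[0,0,-25],0,-1],[[0,0,-15],0,-1],[[0,0,-5],0,-1],[[0,0,0],0,-1]]'; python3 w.py .442 .157 .0347
```

```text
time_s: 17.08
position: [0.4468, 0.1514, 0.0664]
tool_rot: [[-0.007, 1.0, -0.029], [1.0, 0.007, -0.005], [-0.005, -0.029, -1.0]]
ft_force: [-1.5, -0.3, -1.0]
grip_width: 0.0391
t 17.075 p [0.4468 0.1514 0.0664] yaw 0.007 grip 0.0391 F [-1.5 -0.3 -1. ] togo mm [ -4.8   5.6 -31.7]
```

```bash
python3 -m pendant '[[[-4,5,-5],0,-1],[[0,0,-10],0,-1],[[0,0,-8],0,-1],[[0,0,-4],0,-1],[[0,0,0],0,-1]]'; python3 w.py .442 .157 .0347
```

```text
time_s: 17.7
position: [0.4431, 0.1568, 0.0385]
tool_rot: [[-0.007, 1.0, -0.027], [1.0, 0.007, -0.005], [-0.004, -0.027, -1.0]]
ft_force: [0.2, 0.1, -0.6]
grip_width: 0.0389
t 17.7 p [0.4431 0.1568 0.0385] yaw 0.007 grip 0.0389 F [ 0.2  0.1 -0.6] togo mm [-1.1  0.2 -3.8]
```

```bash
python3 -m pendant '[[[-1,0,-2],0,-1],[[0,0,-1.5],0,-1],[[0,0,-1],0,-1],[[0,0,0],0,-1]]'; python3 w.py .442 .157 .0347
```

```text
time_s: 18.2
position: [0.4424, 0.1569, 0.035]
tool_rot: [[-0.007, 1.0, -0.026], [1.0, 0.007, -0.004], [-0.004, -0.026, -1.0]]
ft_force: [1.3, 0.2, -1.4]
grip_width: 0.0393
t 18.2 p [0.4424 0.1569 0.035 ] yaw 0.007 grip 0.0393 F [ 1.3  0.2 -1.4] togo mm [-0.4  0.1 -0.3]
```

```bash
python3 -m pendant '[[[0,0,0],0,-0.2],[[0,0,0],0,0.5],[[0,0,0],0,1],[[0,0,0],0,1],[[0,0,0],0,1],[[0,0,0],0,1]]'; python3 -m pendant '[[[0,0,10],0,1],[[0,0,25],0,1],[[0,0,35],0,1],[[0,0,35],0,1],[[0,0,35],0,1],[[0,0,15],0,1],[[0,0,0],0,1]]'; python3 w.py .5925 -.331 .19
```

```text
time_s: 18.95
position: [0.4427, 0.1569, 0.035]
tool_rot: [[-0.007, 1.0, -0.025], [1.0, 0.007, -0.004], [-0.004, -0.025, -1.0]]
ft_force: [-0.8, 0.4, -0.6]
grip_width: 0.0856
time_s: 19.82
position: [0.4417, 0.1568, 0.1989]
tool_rot: [[-0.007, 1.0, -0.022], [1.0, 0.007, -0.004], [-0.004, -0.022, -1.0]]
ft_force: [-0.5, 0.1, -0.6]
grip_width: 0.0857
t 19.825 p [0.4417 0.1568 0.1989] yaw 0.007 grip 0.0857 F [-0.5  0.1 -0.6] togo mm [ 150.8 -487.8   -8.9]
```

```bash
python3 -m pendant '[[[7,-22,0],0,1],[[14,-45,0],0,1],[[16,-51,0],0,1],[[16,-51,0],0,1],[[16,-51,0],0,1],[[16,-51,0],0,1],[[16,-51,0],0,1],[[16,-50,0],0,1],[[14,-45,0],0,1],[[10,-35,0],0,1],[[5,-16,0],0,1],[[0,0,0],0,1]]'; python3 w.py .5925 -.331 .19
```

```text
time_s: 21.32
position: [0.5855, -0.3258, 0.1882]
tool_rot: [[-0.009, 0.999, -0.037], [1.0, 0.009, 0.005], [0.005, -0.037, -0.999]]
ft_force: [0.2, 0.6, -0.2]
grip_width: 0.0852
t 21.325 p [ 0.5855 -0.3258  0.1882] yaw 0.009 grip 0.0852 F [ 0.2  0.6 -0.2] togo mm [ 7.  -5.2  1.8]
```

```bash
python3 -m pendant '[[[7,-4,0],0,1],[[0,0,0],0,1],[[0,0,-15],0,1],[[0,0,-25],0,1],[[0,0,-25],0,1],[[0,0,-15],0,1],[[0,0,-5],0,1],[[0,0,0],0,1]]'; python3 w.py .5925 -.331 .038
```

```text
time_s: 22.32
position: [0.5924, -0.3254, 0.0982]
tool_rot: [[-0.013, 0.999, -0.038], [1.0, 0.013, 0.006], [0.007, -0.038, -0.999]]
ft_force: [-0.2, -0.3, 0.3]
grip_width: 0.0852
t 22.325 p [ 0.5924 -0.3254  0.0982] yaw 0.013 grip 0.0852 F [-0.2 -0.3  0.3] togo mm [  0.1  -5.6 -60.2]
```

```bash
python3 -m pendant '[[[0,-5,-10],0,1],[[0,0,-15],0,1],[[0,0,-15],0,1],[[0,0,-12],0,1],[[0,0,-6],0,1],[[0,0,0],0,1],[[0,0,0],0,1]]'; python3 w.py .5925 -.331 .038
```

```text
time_s: 23.2
position: [0.5927, -0.3311, 0.0372]
tool_rot: [[-0.012, 0.999, -0.037], [1.0, 0.013, 0.005], [0.006, -0.037, -0.999]]
ft_force: [0.1, -0.4, 0.2]
grip_width: 0.0849
t 23.2 p [ 0.5927 -0.3311  0.0372] yaw 0.013 grip 0.0849 F [ 0.1 -0.4  0.2] togo mm [-0.2  0.1  0.8]
```

```bash
python3 -m pendant '[[[0,0,0],0,-1],[[0,0,0],0,-1],[[0,0,0],0,-1],[[0,0,0],0,-1],[[0,0,0],0,-1],[[0,0,0],0,-1],[[0,0,0],0,-1],[[0,0,0],0,-1]]' 40; python3 w.py; python3 -m pendant '[[[0,0,10],0,-1],[[0,0,25],0,-1],[[0,0,35],0,-1],[[0,0,35],0,-1],[[0,0,25],0,-1],[[0,0,5],0,-1],[[0,0,0],0,-1],[[0,0,0],0,-1]]'; python3 w.py .442 -.3445 .18
```

```text
time_s: 24.2
position: [0.5932, -0.3313, 0.0384]
tool_rot: [[-0.013, 0.999, -0.035], [1.0, 0.013, 0.004], [0.004, -0.035, -0.999]]
ft_force: [0.7, -0.5, -0.7]
grip_width: 0.0499
t 24.2 p [ 0.5932 -0.3313  0.0384] yaw 0.013 grip 0.0499 F [ 0.7 -0.5 -0.7] togo mm [0. 0. 0.]
time_s: 25.2
position: [0.5914, -0.3301, 0.1774]
tool_rot: [[-0.013, 0.999, -0.039], [1.0, 0.013, 0.007], [0.007, -0.039, -0.999]]
ft_force: [-1.1, -0.8, -2.1]
grip_width: 0.05
t 25.2 p [ 0.5914 -0.3301  0.1774] yaw 0.013 grip 0.05 F [-1.1 -0.8 -2.1] togo mm [-149.4  -14.4    2.6]
```

Gripped at 50.0 mm, so this is cup_c. Moving to mat_c; the place height is TCP 0.0444.

```bash
python3 -m pendant '[[[-15,-1,0],0,-1],[[-30,-3,0],0,-1],[[-35,-3,0],0,-1],[[-35,-3,0],0,-1],[[-22,-2,0],0,-1],[[-8,-1,0],0,-1],[[0,0,0],0,-1],[[0,0,0],0,-1]]'; python3 w.py .442 -.3445 .0444
```

```text
time_s: 26.2
position: [0.4416, -0.3413, 0.1695]
tool_rot: [[-0.013, 0.999, -0.048], [1.0, 0.014, 0.016], [0.016, -0.048, -0.999]]
ft_force: [-0.3, 0.1, -1.5]
grip_width: 0.0499
t 26.2 p [ 0.4416 -0.3413  0.1695] yaw 0.014 grip 0.0499 F [-0.3  0.1 -1.5] togo mm [   0.4   -3.2 -125.1]
```

```bash
python3 -m pendant '[[[0,-3,-10],0,-1],[[0,0,-20],0,-1],[[0,0,-25],0,-1],[[0,0,-25],0,-1],[[0,0,-15],0,-1],[[0,0,-8],0,-1],[[0,0,0],0,-1],[[0,0,0],0,-1]]'; python3 w.py .442 -.3445 .0444
```

```text
time_s: 27.2
position: [0.4443, -0.3441, 0.0594]
tool_rot: [[-0.017, 0.999, -0.048], [1.0, 0.018, 0.016], [0.017, -0.048, -0.999]]
ft_force: [-0.4, 0.5, -0.1]
grip_width: 0.0498
t 27.2 p [ 0.4443 -0.3441  0.0594] yaw 0.018 grip 0.0498 F [-0.4  0.5 -0.1] togo mm [ -2.3  -0.4 -15. ]
```

```bash
python3 -m pendant '[[[-2,0,-5],0,-1],[[0,0,-4],0,-1],[[0,0,-3],0,-1],[[0,0,0],0,-1],[[0,0,0],0,-1]]'; python3 w.py .442 -.3445 .0444
```

```text
time_s: 27.82
position: [0.4425, -0.3446, 0.0477]
tool_rot: [[-0.017, 0.999, -0.047], [1.0, 0.017, 0.015], [0.015, -0.046, -0.999]]
ft_force: [-0.1, -0.3, -0.9]
grip_width: 0.0495
t 27.825 p [ 0.4425 -0.3446  0.0477] yaw 0.018 grip 0.0495 F [-0.1 -0.3 -0.9] togo mm [-0.5  0.1 -3.3]
```

```bash
python3 -m pendant '[[[0,0,-2],0,-1],[[0,0,-1],0,-1],[[0,0,0],0,-1]]'; python3 w.py .442 -.3445 .0444;python3 -m pendant '[[[0,0,0],0,-0.4],[[0,0,0],0,0],[[0,0,0],0,0.5],[[0,0,0],0,1],[[0,0,0],0,1],[[0,0,0],0,1]]'; python3 -m pendant '[[[0,0,10],0,1],[[0,0,25],0,1],[[0,0,35],0,1],[[0,0,35],0,1],[[0,0,30],0,1],[[0,0,5],0,1],[[0,0,0],0,1]]'; python3 w.py .593 -.1615 .19
```

```text
time_s: 28.2
position: [0.4426, -0.3446, 0.0447]
tool_rot: [[-0.017, 0.999, -0.046], [1.0, 0.018, 0.014], [0.015, -0.046, -0.999]]
ft_force: [-1.0, -0.4, -0.9]
grip_width: 0.0501
t 28.2 p [ 0.4426 -0.3446  0.0447] yaw 0.018 grip 0.0501 F [-1.  -0.4 -0.9] togo mm [-0.6  0.1 -0.3]
time_s: 28.95
position: [0.4429, -0.3449, 0.0451]
tool_rot: [[-0.017, 0.999, -0.046], [1.0, 0.018, 0.013], [0.014, -0.045, -0.999]]
ft_force: [-0.1, -0.2, -0.5]
grip_width: 0.0853
time_s: 29.82
position: [0.4423, -0.3442, 0.1921]
tool_rot: [[-0.017, 0.999, -0.045], [1.0, 0.017, 0.013], [0.013, -0.045, -0.999]]
ft_force: [-0.3, 0.4, 0.3]
grip_width: 0.0852
t 29.825 p [ 0.4423 -0.3442  0.1921] yaw 0.017 grip 0.0852 F [-0.3  0.4  0.3] togo mm [150.7 182.7  -2.1]
```

```bash
python3 -m pendant '[[[12,15,0],0,1],[[25,30,0],0,1],[[33,40,0],0,1],[[33,40,0],0,1],[[25,30,0],0,1],[[13,16,0],0,1],[[5,7,0],0,1],[[0,0,0],0,1],[[0,0,0],0,1]]'; python3 w.py .593 -.1615 .016
```

```text
time_s: 30.95
position: [0.5922, -0.1519, 0.1825]
tool_rot: [[-0.018, 0.998, -0.058], [1.0, 0.019, 0.023], [0.024, -0.058, -0.998]]
ft_force: [-0.5, -0.1, -0.0]
grip_width: 0.0853
t 30.95 p [ 0.5922 -0.1519  0.1825] yaw 0.019 grip 0.0853 F [-0.5 -0.1 -0. ] togo mm [   0.8   -9.6 -166.5]
```

```bash
python3 -m pendant '[[[0,-5,-5],0,1],[[0,-5,-15],0,1],[[0,0,-25],0,1],[[0,0,-25],0,1],[[0,0,-25],0,1],[[0,0,-15],0,1],[[0,0,-5],0,1],[[0,0,0],0,1],[[0,0,0],0,1]]'; python3 w.py .593 -.1615 .016
```

```text
time_s: 32.08
position: [0.5899, -0.1674, 0.0607]
tool_rot: [[-0.011, 0.998, -0.059], [1.0, 0.013, 0.023], [0.023, -0.059, -0.998]]
ft_force: [-0.3, 0.1, -0.5]
grip_width: 0.0855
t 32.075 p [ 0.5899 -0.1674  0.0607] yaw 0.013 grip 0.0855 F [-0.3  0.1 -0.5] togo mm [  3.1   5.9 -44.7]
```

```bash
python3 -m pendant '[[[3,5,-5],0,1],[[0,0,-12],0,1],[[0,0,-12],0,1],[[0,0,-8],0,1],[[0,0,-3],0,1],[[0,0,0],0,1],[[0,0,0],0,1]]'; python3 w.py .593 -.1615 .016
```

```text
time_s: 32.95
position: [0.5934, -0.162, 0.0186]
tool_rot: [[-0.012, 0.998, -0.058], [1.0, 0.013, 0.022], [0.023, -0.058, -0.998]]
ft_force: [-0.5, -0.2, 0.3]
grip_width: 0.0854
t 32.95 p [ 0.5934 -0.162   0.0186] yaw 0.013 grip 0.0854 F [-0.5 -0.2  0.3] togo mm [-0.4  0.5 -2.6]
```

```bash
python3 -m pendant '[[[0,0,-3],0,-1],[[0,0,-1],0,-1],[[0,0,0],0,-1],[[0,0,0],0,-1],[[0,0,0],0,-1],[[0,0,0],0,-1],[[0,0,0],0,-1],[[0,0,0],0,-1],[[0,0,0],0,-1],[[0,0,0],0,-1]]' 30; python3 w.py; python3 -m pendant '[[[0,0,10],0,-1],[[0,0,25],0,-1],[[0,0,35],0,-1],[[0,0,35],0,-1],[[0,0,35],0,-1],[[0,0,15],0,-1],[[0,0,0],0,-1],[[0,0,0],0,-1]]'; python3 w.py .4295 .352 .18
```

```text
time_s: 34.2
position: [0.5937, -0.1621, 0.0151]
tool_rot: [[-0.012, 0.998, -0.057], [1.0, 0.013, 0.022], [0.022, -0.056, -0.998]]
ft_force: [-0.3, 0.2, 0.2]
grip_width: 0.0285
t 34.2 p [ 0.5937 -0.1621  0.0151] yaw 0.013 grip 0.0285 F [-0.3  0.2  0.2] togo mm [0. 0. 0.]
time_s: 35.2
position: [0.5926, -0.1616, 0.1782]
tool_rot: [[-0.012, 0.998, -0.056], [1.0, 0.013, 0.021], [0.022, -0.055, -0.998]]
ft_force: [0.1, 0.6, -1.2]
grip_width: 0.0281
t 35.2 p [ 0.5926 -0.1616  0.1782] yaw 0.013 grip 0.0281 F [ 0.1  0.6 -1.2] togo mm [-163.1  513.6    1.8]
```

```bash
python3 -m pendant '[[[-8,24,0],0,-1],[[-14,44,0],0,-1],[[-16,52,0],0,-1],[[-16,52,0],0,-1],[[-16,52,0],0,-1],[[-16,52,0],0,-1],[[-16,52,0],0,-1],[[-16,52,0],0,-1],[[-16,50,0],0,-1],[[-12,40,0],0,-1],[[-8,25,0],0,-1],[[-3,8,0],0,-1]]'; python3 -m pendant '[[[0,0,0],0,-1],[[0,0,0],0,-1]]'; python3 w.py .4295 .352 .0211
```

```text
time_s: 36.7
position: [0.4242, 0.3549, 0.1671]
tool_rot: [[-0.008, 0.997, -0.074], [1.0, 0.01, 0.02], [0.021, -0.074, -0.997]]
ft_force: [-1.0, -0.3, -0.1]
grip_width: 0.0282
time_s: 36.95
position: [0.4244, 0.3538, 0.1663]
tool_rot: [[-0.008, 0.997, -0.075], [1.0, 0.009, 0.019], [0.02, -0.075, -0.997]]
ft_force: [0.4, -0.6, -0.4]
grip_width: 0.0286
t 36.95 p [0.4244 0.3538 0.1663] yaw 0.009 grip 0.0286 F [ 0.4 -0.6 -0.4] togo mm [   5.1   -1.8 -145.2]
```

```bash
python3 -m pendant '[[[5,-2,-10],0,-1],[[0,0,-20],0,-1],[[0,0,-25],0,-1],[[0,0,-25],0,-1],[[0,0,-20],0,-1],[[0,0,-12],0,-1],[[0,0,-5],0,-1],[[0,0,0],0,-1],[[0,0,0],0,-1]]'; python3 w.py .4295 .352 .0211
python3 - <<'E'
from h import *
im,d=shot('scene','s2');K=cam('scene')
p=cv2.projectPoints(np.array([[.4295,.352,.03]]),cv2.Rodrigues(K[2])[0],K[3],K[0],K[1])[0].ravel().astype(int);print(p)
cv2.imwrite('pics/crop2.png',cv2.resize(im[max(0,p[1]-60):p[1]+40,p[0]-70:p[0]+70,::-1],None,fx=5,fy=5))
E
```

```text
time_s: 38.08
position: [0.4338, 0.3461, 0.0437]
tool_rot: [[0.0, 0.997, -0.074], [1.0, 0.001, 0.019], [0.02, -0.074, -0.997]]
ft_force: [0.2, -0.6, -0.4]
grip_width: 0.0283
t 38.075 p [0.4338 0.3461 0.0437] yaw 0.001 grip 0.0283 F [ 0.2 -0.6 -0.4] togo mm [ -4.3   5.9 -22.6]
[480 260]
```

View pics/crop2.png

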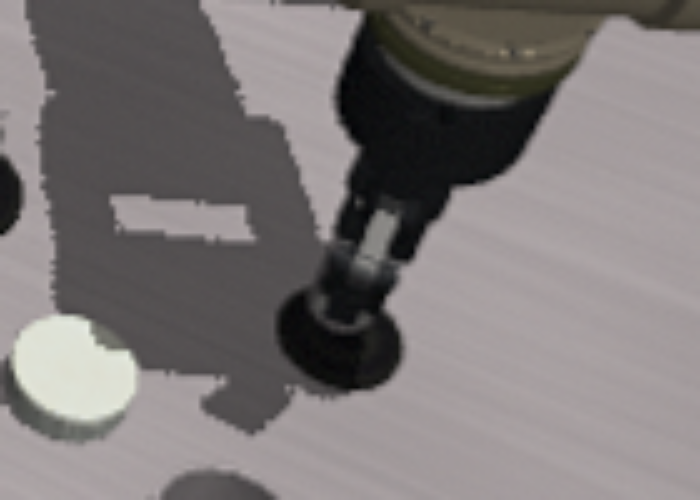

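The cup is held between the jaws, at about (350,310) in the crop, just above mat_a. Now correcting x and y, then lowering.

```bash
python3 -m pendant '[[[-4,5,-5],0,-1],[[0,0,-7],0,-1],[[0,0,-5],0,-1],[[0,0,-2],0,-1],[[0,0,0],0,-1],[[0,0,0],0,-1]]'; python3 w.py .4295 .352 .0211
```

```text
time_s: 38.88
position: [0.4296, 0.3517, 0.0239]
tool_rot: [[-0.0, 0.997, -0.073], [1.0, 0.002, 0.02], [0.02, -0.073, -0.997]]
ft_force: [-0.4, 0.0, -1.4]
grip_width: 0.0286
t 38.875 p [0.4296 0.3517 0.0239] yaw 0.002 grip 0.0286 F [-0.4  0.  -1.4] togo mm [-0.1  0.3 -2.8]
```

```bash
python3 -m pendant '[[[0,0,-1.5],0,-1],[[0,0,-1],0,-1],[[0,0,0],0,-1],[[0,0,0],0,-1]]'; python3 w.py .4295 .352 .0211;python3 -m pendant '[[[0,0,0],0,-0.5],[[0,0,0],0,-0.2],[[0,0,0],0,0.2],[[0,0,0],0,0.5],[[0,0,0],0,1],[[0,0,0],0,1],[[0,0,0],0,1]]'; python3 -m pendant '[[[0,0,10],0,1],[[0,0,25],0,1],[[0,0,35],0,1],[[0,0,35],0,1],[[0,0,35],0,1],[[0,0,35],0,1],[[-20,20,20],0,1],[[-45,35,0],0,1],[[-45,35,0],0,1],[[-45,35,0],0,1],[[-20,20,0],0,1],[[0,0,0],0,1]]'; python3 w.py
python3 - <<'E'
from h import *
M={'d':(.6195,.3365,.096),'c':(.442,-.3445,.08),'b':(.442,.157,.064),'a':(.4295,.352,.05),'mug':(.594,.009,.07),'pot':(.59,.172,.081)}
a,_=shot('top','t3');b,_=shot('scene','s3')
for nm in('top','scene'):
    P=pts(nm,np.load(f'pics/{nm[0]}3.npy'))
    for k,(x,y,z) in M.items():
        q=P[(abs(P[...,2]-z)<.006)&(np.hypot(P[...,0]-x,P[...,1]-y)<.05)]
        if len(q):print(nm,k,len(q),((q.min(0)+q.max(0))/2).round(4),'ext',np.ptp(q,0).round(3))
a=cv2.resize(a[110:230,170:470],(750,300));b=cv2.resize(b[120:380,180:540],(415,300));o=np.zeros((600,750,3),np.uint8);o[:300]=a;o[300:,:415]=b
cv2.imwrite('pics/f.png',o[...,::-1])
E
```

```text
time_s: 39.38
position: [0.4298, 0.3518, 0.0215]
tool_rot: [[-0.0, 0.997, -0.072], [1.0, 0.002, 0.02], [0.02, -0.072, -0.997]]
ft_force: [-0.3, 0.3, -0.3]
grip_width: 0.0284
t 39.375 p [0.4298 0.3518 0.0215] yaw 0.002 grip 0.0284 F [-0.3  0.3 -0.3] togo mm [-0.3  0.2 -0.4]
time_s: 40.25
position: [0.4299, 0.3518, 0.0218]
tool_rot: [[-0.0, 0.997, -0.072], [1.0, 0.002, 0.02], [0.021, -0.072, -0.997]]
ft_force: [0.9, 0.2, -0.6]
grip_width: 0.085
time_s: 41.75
position: [0.2483, 0.4992, 0.2319]
tool_rot: [[0.001, 0.998, -0.065], [1.0, 0.0, 0.026], [0.026, -0.065, -0.998]]
ft_force: [0.2, 0.1, 0.5]
grip_width: 0.0853
t 41.75 p [0.2483 0.4992 0.2319] yaw 0.0 grip 0.0853 F [0.2 0.1 0.5] togo mm [0. 0. 0.]
top d 83 [0.6174 0.335  0.0953] ext [0.059 0.061 0.01 ]
top c 60 [ 0.4408 -0.3427  0.0796] ext [0.046 0.049 0.011]
top b 42 [0.4414 0.1567 0.0635] ext [0.035 0.038 0.009]
top a 38 [0.4286 0.3517 0.0493] ext [0.028 0.03  0.009]
top mug 59 [0.5933 0.0093 0.0701] ext [0.052 0.053 0.011]
top pot 15 [0.5899 0.1733 0.0789] ext [0.012 0.013 0.007]
scene d 241 [0.6205 0.3341 0.0949] ext [0.06  0.059 0.01 ]
scene c 81 [ 0.4433 -0.3456  0.0785] ext [0.052 0.05  0.009]
scene b 96 [0.4432 0.1554 0.0625] ext [0.04  0.04  0.009]
scene a 84 [0.4316 0.3504 0.0486] ext [0.031 0.029 0.009]
scene mug 129 [0.5952 0.0082 0.0688] ext [0.055 0.051 0.009]
scene pot 29 [0.5919 0.1715 0.0797] ext [0.015 0.014 0.009]
```

View pics/f.png

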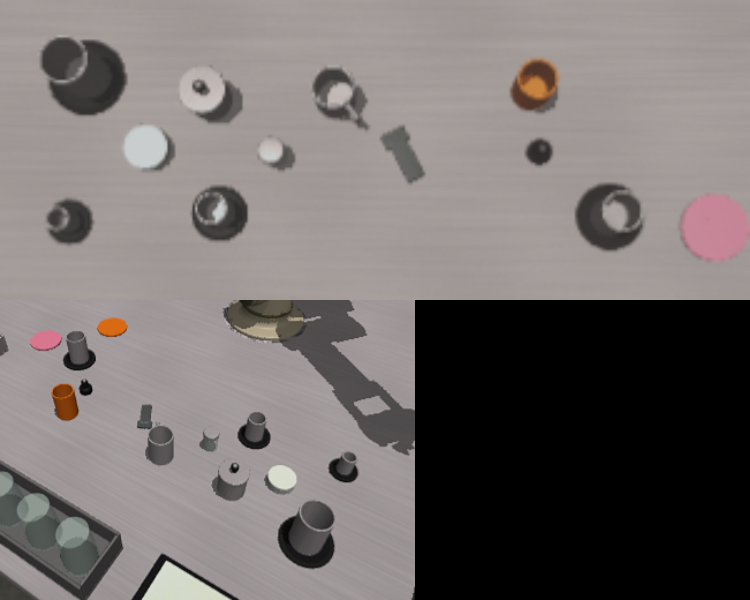

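All four cups stand upright on their own mats, within 2–3 mm of centre. The mug and pot are unmoved and the arm is clear. Handing in.

```bash
python3 -m pendant '[[[0,0,0],0,1],[[0,0,0],0,1],[[0,0,0],0,1]]'; python3 -c "
from rig import ticket; print(ticket.close_job())"
```

```text
time_s: 42.22
position: [0.2522, 0.4966, 0.2319]
tool_rot: [[0.008, 0.998, -0.065], [1.0, -0.006, 0.026], [0.025, -0.065, -0.998]]
ft_force: [0.0, -0.3, -0.3]
grip_width: 0.0855
the job is handed in; nothing more can be done
None
```

All four cups stand upright on the mats of their own size. I placed them in the order d, b, c, a and handed the job in at about 42 s.

- **Cup positions:** averaging the two cameras, each cup is about 1–2 mm from its mat centre, against the 12 mm limit. The rim heights match cups standing flat on the 6 mm mats.
- **Mug, sugar pot and look-alikes:** the mug and the pot measured within 1 mm of where they started. I did not reach for the orange cup or the orange and pink mats.
- **Arm:** it ended clear of everything, about 0.23 m above the counter with the gripper open.

**What disagreed:**
- The two cameras differed by 2–6 mm in x on the mat centres and by up to 3 mm on the cups, so I averaged them.
- The tool drifted to about 4 degrees of tilt over the run. The two small cups closed at about 39 mm and 28.5 mm instead of 40 mm and 30 mm. All four cups still look upright in the last pictures.

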